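# Load the vial carrier and hold it up to the inspection camera

## Task

Set the red-capped vial fully down into the pocket of the grey carrier and swing the carrier's orange lever fully shut over the cap. Then lift the carrier out of its cradle (it has a black grip for this) and hold it still up at the inspection camera: the vial centred on the lens axis 12 cm in front of the lens glass, the carrier's long side square to the lens and its top leaning back from the camera by as much as the camera looks down. The program finishes while holding the carrier there; leave the white-capped vials and the jars where they stand.

Things in the scene. Friction and masses are not known exactly. Their poses are not given: they have to be found in the camera images.
- red_vial: Glass sample vial with a red cap, 21 mm diameter, 45 mm tall, 22 g, standing upright; the only red cap. Origin at the centre of its underside, z up along the vial. It stands anywhere among the two white-capped vials.
- white_vial_1: Same vial with a white cap, a bystander; origin at the centre of its underside.
- white_vial_2: Same vial with a white cap, a bystander; origin at the centre of its underside.
- carrier: Loose grey vial carrier, about 0.3 kg, standing level in the cradle: a block 50 mm (its x) by 140 mm (its y) by 24 mm tall (z up), origin at the centre of the underside. On its top (z = 24 mm): the round pocket at y = -42 mm; a steel post of 14 mm diameter at y = -4 mm that carries the lever; the black grip fin at y = +35 mm, 14 mm thick in x, 36 mm long in y, its top at z = 66 mm, to be pinched across x from above.
- pocket (a point): Centre of the pocket's mouth on the carrier's top face, axes as the carrier's. The pocket is 24 mm wide and 17 mm deep; a vial that is fully down stands 28 mm out of it, its underside 7 mm above the carrier's underside.
- grip (a point): Centre of the top edge of the black grip fin, 66 mm above the carrier's underside; axes as the carrier's. The fin's straight flanks reach 42 mm down to the block's top face.
- view (a point): Point on the pocket's axis 14 mm above the pocket's mouth, at half height of the part of the vial that stands out; it is the point to be held at the focus. In the carrier's frame it lies at (0, -42, 38) mm; axes as the carrier's.
- lever (a joint): The orange lever's angle in rad about the carrier's vertical: 0 = shut at its stop, the arm along the carrier's -y over the vial cap; it grows as the lever opens: at 1.57 the arm points along the carrier's -x, the stop is at 2.2. Starts open. The arm is a bar 12 mm wide whose underside is 31 mm above the block's top (3 mm above a seated cap); it turns with light friction (0.02 N m) and stays where it is left.
- lever_knob (a point): Centre of the top of the round upright knob at the lever's end: 12 mm diameter, standing 21 mm above the arm, top 82 mm above the carrier's underside, 54 mm from the pivot.
- lever_pivot (a point): Top of the lever's pivot, in the carrier's frame at (0, -4, 61) mm; the lever turns about the carrier's z axis through it.
- cradle: Fixed aluminium tray in which the carrier stands: 68 by 158 mm, floor 4 mm thick, rim 10 mm high, 3 mm play round the carrier. Origin at the centre of its underside, axes as the carrier's at the start.
- lens (a point): Centre of the lens glass of the grey camera head (60 by 46 by 46 mm) with a round black ring light. Axes of the head: -x is the viewing direction (out of the lens, towards the robot's side and 0.25 to 0.5 rad downwards), y level, z the head's own up, leaning towards the robot's side. The head sits on a fixed stand: a post of 22 mm diameter, 274 mm tall, 56 mm behind the lens, on a base plate 100 by 90 mm.
- focus (a point): The point in the air 120 mm in front of the lens glass on the lens axis; axes as the head's. The carrier is held rightly when view is here and the carrier's x, y, z axes lie along these x, y, z axes (the carrier turned half a turn about its own z does as well).
- jar_1: Small jar with a mint-green cap, 47 mm diameter, 83 mm tall, a bystander.
- jar_2: Small jar with a mint-green cap, 47 mm diameter, 83 mm tall, a bystander.
There are look-alikes about, which are no part of the job. What is shaped like the red_vial but purple or yellow is not meant.

How it is judged:
By the outcome, as a careful person would: the job done as asked, in the order asked, and still so for the second after the job is handed in, while the arm keeps its last pose, push and grip.
It also fails if it takes over 61 s, if anything falls off the work surface, if the arm or the gripper's body presses on something with over 40 N, if the wrist force passes 120 N, or if a joint passes its speed limit or range.

## Robot

A 6-joint arm with a two-finger parallel gripper is mounted at the origin on a cart in front of the work surface, level with it; the furniture and walls round the work are solid. World frame = base frame: x ahead of the robot, y to its left, z up, the work surface at z = 0. Lengths are in m, angles in degrees, forces in N, time in s.
With the tool pointing down it reaches from about 0.4 to 0.825 m from the base axis. Payload 7 kg.
Tool frame: the origin (TCP) lies on the centre line of the jaws, within the pads' length; the fingertips stand 14 mm ahead of it and the grasp point (between the pads) lies 5 mm behind it; z points along the fingers, x is the direction in which the jaws open and shut, and the axes are right-handed (so a half turn about z gives the same grasp; the last joint's range is limited). The gripper opens to 88 mm and grips with 3 to 60 N. Pads are 19 mm wide; open, the fingers measure 130 mm over their backs; the gripper's body (78 mm by 193 mm) begins 47 mm behind the grasp point.
Start: joints at [81.881, 20.546, 0.682, 0, -70.136, -16.507], TCP at [0.281, 0.614, 0.241] pointing down, gripper open.
Joint ranges: [-176.03, 176.03], [-82.01, 121.73], [-58.28, 71.71], [-173.87, 95.51], [-174.79, -0.11], [-173.66, 173.66]. Speed limits (degrees/s): [136.94, 136.94, 172.46, 180, 180, 180].

## Interface

Orientations are given as [roll, pitch, yaw] about the fixed x, y, z axes, in that order (R = Rz(yaw) Ry(pitch) Rx(roll)).
In Python, from plant import * gives the robot as it stands.
- The arm moves only by the shell command python3 -m handwheel 'ROWS' [OPENING]. ROWS is JSON, a list of rows, each a list of 2 entries, a list of its own where there are three numbers: the shift along the tool's x, y, z each as a share of 0.2 m, from -1 to 1, then the turn, a rotation vector about the tool's x, y, z each as a share of 360 degrees, from -1 to 1. In form: [[[tx, ty, tz], [ax, ay, az]], ...]. A call has 1 to 5 rows; each row is the pose to reach, as a shift and turn from the pose commanded when the call began, along the tool's axes at that moment, turning the shorter way round; what a row does not reach only later rows make up. A row lasts 1/12 s, in which the tool goes at most 41.7 mm and 7.16 degrees, less where a joint would pass 70% of its speed; a pose out of reach is approached as far as the arm can. A call with a number of a shift or a turn outside -1 to 1 is refused whole. A call with a gripper value outside its range is refused whole. OPENING is the closure, from -1 (fully open) to 1 (shut), set as the call begins (- or left out, the last holds). The fingers move at their own pace and stop on an object; the grip force is fixed at half the most. Time passes only in rows, so rows that repeat a pose let the fingers close. It gives the time, the measured TCP pose, the force and the opening at its end, in the units of the state.
- get_obs(): the state, without advancing time (a new reading comes with each control period).
- snapshot(name): name is "scene" or "top" or "wrist"; returns a dict with "color" (420x560x3 uint8, red, green, blue), "z_map" (420x560 float32, m along the optical axis (not along the pixel's ray), 0 where there is no reading), "intrinsics" (3x3 intrinsics, pixels), "distortion" ([k1, k2, p1, p2, k3] as OpenCV has them; the pictures are not rectified), "rvec" (rotation vector, rad) and "tvec" (3), from world to camera coordinates, as OpenCV has them. Camera axes: x right, y down, z forward; pixel columns grow to the right and rows downward; lengths in m; the calibration is good to about 2 mm. A picture is of the moment at which its call begins.
- close_job(): hands the job in, once; it reports no verdict.
The state is a dict: "clock": time; "joint_pos": joint angles; "qvel": joint speeds; "tau": joint torques, N m; "tool_pos": TCP position; "orientation": TCP orientation; "force": force on the tool from outside, world axes, zero at the start; "moment": the same for the moment, N m; "opening": finger opening in m.
Only numpy, scipy, OpenCV 4.12 (cv2) and the standard library are available. Lean on these libraries where they do the work, as an engineer would, in place of code of your own. Each camera call takes 0.05 s, during which the arm holds its last target. There are 200 camera calls.

## Working session

There is one attempt and no reset: what is moved stays moved. The work goes in short steps, Python scripts to look and compute and a shell command to move; the robot and the scene stay as the last step left them, time stands still between calls to the robot, and variables do not carry over. Pictures are saved under pics/ and viewed, about 8 in all and at most 12, crops included, and the job is handed in when it is done.

```bash
ls; mkdir -p pics; cat > h.py <<'E'
import numpy as np, cv2
from plant import *
from scipy.spatial.transform import Rotation as Ro
def snap(n,save=None):
    s=snapshot(n); s['R']=Ro.from_rotvec(np.ravel(s['rvec'])).as_matrix(); s['t']=np.ravel(s['tvec'])
    if save: cv2.imwrite(save,s['color'][:,:,::-1])
    return s
def ray(s,uv):
    p=cv2.undistortPoints(np.array(uv,float).reshape(-1,1,2),np.array(s['intrinsics']),np.array(s['distortion'])).reshape(-1,2)
    d=np.c_[p,np.ones(len(p))]
    return -s['R'].T@s['t'], d@s['R']   # origin, directions (z-depth scaled)
def onplane(s,uv,z):
    o,d=ray(s,uv); return o+d*((z-o[2])/d[:,2])[:,None]
def cloud(s):
    H,W=s['z_map'].shape; v,u=np.mgrid[:H,:W]
    o,d=ray(s,np.c_[u.ravel(),v.ravel()]); z=s['z_map'].ravel()
    P=o+d*z[:,None]; P[z==0]=np.nan
    return P.reshape(H,W,3)
def tool():
    o=get_obs(); return np.array(o['tool_pos']),Ro.from_euler('xyz',o['orientation'],degrees=True).as_matrix()
def rel(p,R=None,T=None):
    p0,R0=T if T else tool(); a=R0.T@(np.array(p)-p0)/0.2
    r=np.zeros(3) if R is None else Ro.from_matrix(R0.T@R).as_rotvec(degrees=True)/360
    return np.round(a,4),np.round(r,4)
E
python3 - <<'E'
from h import *
o=get_obs();print(o)
for n in ['scene','top','wrist']:
    s=snap(n,f'pics/{n}0.png'); print(n,-s['R'].T@s['t'],s['R'][2],s['intrinsics'][0][0])
a=[cv2.imread(f'pics/{n}0.png') for n in ['scene','top']]
E
```

```text
pics
{'clock': 0.0, 'joint_pos': array([ 8.18833003e+01,  2.05915547e+01,  6.35275505e-01, -1.85197087e-02,
       -7.01347893e+01, -1.65081510e+01]), 'qvel': array([-0.0813486 ,  0.01503921, -0.04815725,  0.01631214,  0.00361108,
        0.01104536]), 'tau': array([ 2.98290543e-03, -5.82719851e+01,  2.93054008e+01,  6.99717969e+00,
        6.97008902e-03, -1.39109920e-04]), 'tool_pos': array([0.28108323, 0.61320418, 0.23963775]), 'orientation': array([-1.79990813e+02, -9.22618926e-02, -1.14631165e+02]), 'force': array([ 0.33942482, -0.63043243, -0.31000233]), 'moment': array([-0.01856748, -0.04165294,  0.01332037]), 'opening': 0.08753595160311875}
scene [ 0.00330289 -0.15453087  0.72690279] [ 0.66506201  0.40980259 -0.6243031 ] 422.4901417136439
top [0.47639118 0.23200554 1.13935901] [ 1.00025400e-01 -5.13757761e-04 -9.94984751e-01] 389.8278070814554
wrist [0.35689777 0.57765939 0.3833913 ] [-0.27618035  0.12536169 -0.95289499] 308.8491291185783
```

View pics/scene0.png

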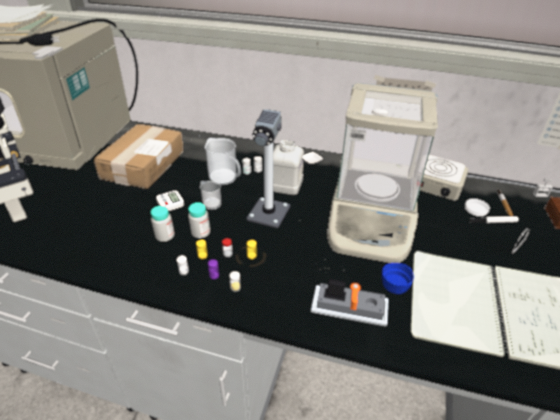

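View pics/top0.png

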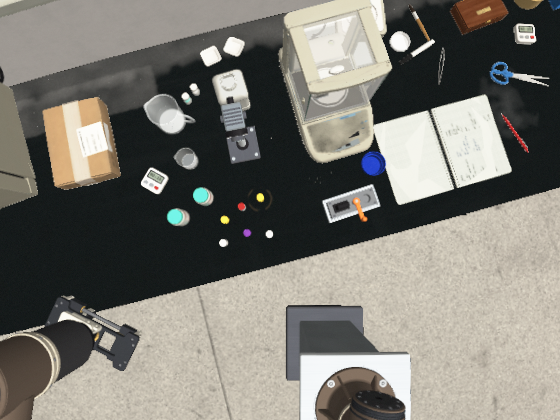

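Scene: red cap at (227,247) scene / (241,207) top, among yellow, purple and white vials. The carrier is at (352,204) top, with the camera head at (233,112) top.

```bash
python3 - <<'E'
from h import *
t=snap('top');s=snap('scene')
a=cv2.resize(t['color'][180:260,210:290],(480,480),interpolation=cv2.INTER_CUBIC)
b=cv2.resize(s['color'][265:335,300:400],None,fx=5,fy=5,interpolation=cv2.INTER_CUBIC)
c=cv2.resize(t['color'][175:230,315:390],(500,366),interpolation=cv2.INTER_CUBIC)
im=np.zeros((590,800,3),np.uint8)
im[:300,:300]=cv2.resize(a,(300,300)); im[:290,300:]=cv2.resize(c,(500,290)); im[300:580,:400]=cv2.resize(b,(400,280))
im[300:580,410:690]=cv2.resize(s['color'][100:170,235:305],(280,280),interpolation=cv2.INTER_CUBIC)
cv2.imwrite('pics/crop1.png',im[:,:,::-1])
def blobs(n,S,m,z,amin=8):
    k,l,st,ce=cv2.connectedComponentsWithStats(m.astype(np.uint8))
    C=cloud(S)
    for i in range(1,k):
        if st[i,4]>=amin: print(n,st[i,4],ce[i].round(1),onplane(S,[ce[i]],z)[0].round(4),'cloud',np.nanmedian(C[l==i],0).round(3))
for nm,S in(('top',t),('scene',s)):
    h=cv2.cvtColor(S['color'],cv2.COLOR_RGB2HSV).astype(int);H,Sa,V=h[...,0],h[...,1],h[...,2]
    roi=np.zeros(H.shape,bool)
    if nm=='top': roi[170:260,150:400]=1
    else: roi[190:330,140:400]=1
    blobs(nm+' red',S,roi&((H<5)|(H>172))&(Sa>140)&(V>80),.045)
    blobs(nm+' orange',S,roi&(H>=6)&(H<16)&(Sa>150)&(V>120),.06)
    blobs(nm+' yellow',S,roi&(H>22)&(H<35)&(Sa>150)&(V>120),.045)
    blobs(nm+' purple',S,roi&(H>130)&(H<160)&(Sa>100)&(V>60),.045)
    blobs(nm+' mint',S,roi&(H>75)&(H<92)&(Sa>80)&(V>120),.083)
    if nm=='top': blobs(nm+' white',S,roi&(Sa<40)&(V>190),.045)
E
```

```text
top red 43 [240.7 205.6] [0.5732 0.3292 0.045 ] cloud [0.572 0.33  0.044]
top orange 77 [359.9 211.2] [ 0.5577 -0.0039  0.06  ] cloud [ 0.552 -0.004  0.066]
top yellow 46 [259.8 197. ] [0.5978 0.2757 0.045 ] cloud [0.598 0.277 0.042]
top yellow 49 [224.4 219.5] [0.5338 0.3747 0.045 ] cloud [0.535 0.376 0.044]
top purple 58 [246.8 232.4] [0.498  0.3113 0.045 ] cloud [0.499 0.311 0.042]
top mint 182 [200.  194.8] [0.599  0.4378 0.083 ] cloud [0.599 0.438 0.082]
top mint 189 [174.2 216.3] [0.5397 0.5072 0.083 ] cloud [0.541 0.508 0.081]
top white 180 [157.6 183.1] [0.6365 0.5678 0.045 ] cloud [0.638 0.577 0.015]
top white 276 [394.8 182.5] [ 0.6415 -0.1092  0.045 ] cloud [ 0.652 -0.122  0.007]
top white 384 [349.7 204.1] [0.5789 0.0215 0.045 ] cloud [0.58  0.019 0.009]
top white 37 [208.9 197.2] [0.5965 0.4196 0.045 ] cloud [0.595 0.418 0.06 ]
top white 42 [183.8 218.1] [0.537  0.4896 0.045 ] cloud [0.537 0.487 0.058]
top white 44 [269.  233.5] [0.4952 0.249  0.045 ] cloud [0.495 0.249 0.044]
top white 1294 [366.5 250.5] [ 0.4488 -0.0244  0.045 ] cloud [ 0.42  -0.241 -0.8  ]
top white 50 [222.8 242.4] [0.4697 0.378  0.045 ] cloud [0.471 0.379 0.044]
scene red 68 [226.5 241.4] [0.5722 0.328  0.045 ] cloud [0.575 0.329 0.044]
scene orange 140 [354.2 295.6] [0.5696 0.0006 0.06  ] cloud [ 0.566 -0.001  0.066]
scene yellow 182 [201.5 248.5] [0.5212 0.3623 0.045 ] cloud [0.533 0.373 0.027]
scene yellow 175 [251.3 248.7] [0.5835 0.2644 0.045 ] cloud [0.596 0.274 0.026]
scene purple 212 [213.2 268.6] [0.4855 0.2993 0.045 ] cloud [0.496 0.309 0.024]
scene mint 214 [196.9 209.1] [0.5945 0.4329 0.083 ] cloud [0.597 0.435 0.082]
scene mint 212 [159.2 212.7] [0.5339 0.5011 0.083 ] cloud [0.536 0.503 0.082]
```

View pics/crop1.png

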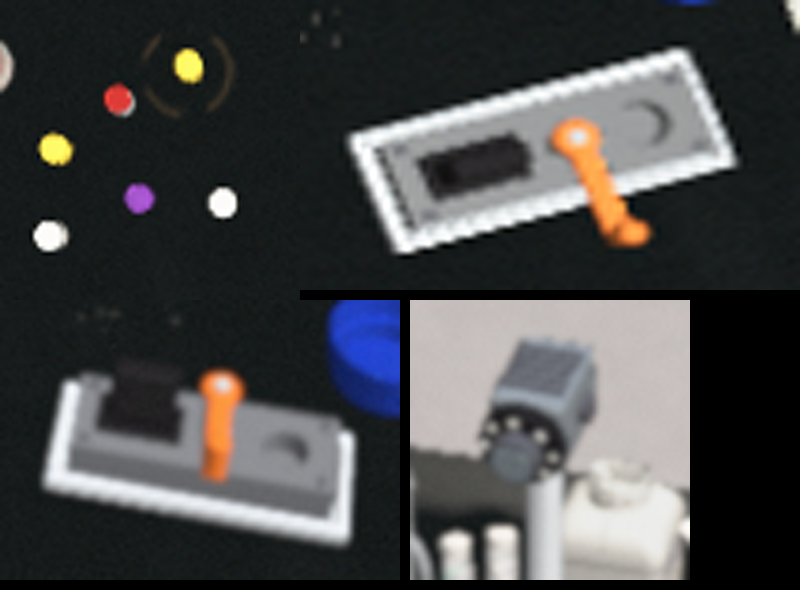

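Crop confirms the only red cap, at top (241,206), so it is (0.573, 0.329). Purple and yellow vials are the decoys. Carrier: grip to the left, pocket to the right, lever open towards the robot. Next I measure the carrier and head from depth.

```bash
python3 - <<'E'
from h import *
t=snap('top');s=snap('scene')
for n,S in(('top',t),('scene',s)):
    C=cloud(S)
    reg=(abs(C[...,0]-.58)<.12)&(abs(C[...,1]-.02)<.14)
    for lab,lo,hi in(('rim',.005,.02),('block',.022,.036),('fin',.055,.074)):
        m=reg&(C[...,2]>lo)&(C[...,2]<hi)
        if lab=='fin': m&=S['color'].max(2)<60
        P=C[m]
        if len(P)>4:
            r=cv2.minAreaRect((P[:,:2]*1000).astype(np.float32)); print(n,lab,len(P),P.mean(0).round(4),np.median(P[:,2]).round(4),[np.round(x,1) for x in r])
    # head
    m=(C[...,2]>.2)&(abs(C[...,0]-.75)<.15)&(abs(C[...,1]-.33)<.1)
    v,u=np.nonzero(m)
    print('head',n,m.sum(), u.min(),u.max(),v.min(),v.max(), np.nanmin(C[m],0).round(3),np.nanmax(C[m],0).round(3))
    np.save(f'/tmp/head_{n}.npy',C[m])
    m=(C[...,2]>.06)&(C[...,2]<.2)&(abs(C[...,0]-.73)<.1)&(abs(C[...,1]-.33)<.06); print('post',C[m].mean(0),m.sum(), np.ptp(C[m],0))
P=np.load('/tmp/head_top.npy');
for _ in range(3):
    A=np.c_[P[:,:2],np.ones(len(P))];c=np.linalg.lstsq(A,P[:,2],rcond=None)[0];e=abs(A@c-P[:,2]);print(c,len(P),e.std());P=P[e<.008]
E
```

```text
top rim 570 [ 0.6098 -0.0204  0.0092] 0.0086 [array([584.3,  17.1]), array([228.8, 275.9]), np.float64(0.7)]
top block 679 [0.5899 0.0094 0.0281] 0.0279 [array([613.3, -13.9]), array([108.7, 219.4]), np.float64(48.1)]
top fin 67 [0.5723 0.046  0.0677] 0.0683 [array([572.8,  45.2]), array([15.1, 33.3]), np.float64(18.1)]
head top 864 220 247 96 141 [0.702 0.298 0.253] [0.804 0.359 0.3  ]
post [0.74981481 0.32838632 0.0753226 ] 19 [0.00708359 0.01770799 0.02775606]
scene rim 1041 [ 0.5971 -0.0266  0.0105] 0.0098 [array([600.7, -18.4]), array([177.9, 239.2]), np.float64(13.1)]
scene block 1123 [ 5.936e-01 -1.000e-04  2.840e-02] 0.0283 [array([613.6, -13.7]), array([108.1, 219.7]), np.float64(46.9)]
scene fin 151 [0.5722 0.0436 0.0658] 0.0679 [array([574.9,  44.6]), array([16.6, 33.9]), np.float64(20.3)]
head scene 891 252 281 109 152 [0.702 0.296 0.2  ] [0.79  0.359 0.3  ]
post [0.75398049 0.32613314 0.1325846 ] 369 [0.02350571 0.01994834 0.13983031]
[0.25428792 0.08937588 0.06520078] 864 0.004327969818735611
[0.31904836 0.08914798 0.0195562 ] 684 0.001981898008205208
[0.32046943 0.08072619 0.02137649] 675 0.0018476348419606652
```

```bash
python3 - <<'E'
from h import *
def down(y): return (Ro.from_euler('z',y,degrees=True)*Ro.from_euler('x',180,degrees=True)).as_matrix()
print(rel([.43,.47,.2],down(-131)));print(rel([.565,.325,.2],down(-147),T=([.43,.47,.2],down(-131))))
E
```

```text
(array([ 0.3423, -0.9752,  0.2019]), array([-0.    , -0.0001,  0.0455]))
(array([ 0.1043, -0.9851, -0.    ]), array([ 0.    , -0.    ,  0.0444]))
```

```bash
python3 -m handwheel '[[[0.342,-0.975,0.2],[0,0,0.0455]],[[0.342,-0.975,0.2],[0,0,0.0455]],[[0.342,-0.975,0.2],[0,0,0.0455]],[[0.342,-0.975,0.2],[0,0,0.0455]],[[0.342,-0.975,0.2],[0,0,0.0455]]]' -- -0.1; python3 -m handwheel '[[[0.104,-0.985,0],[0,0,0.0444]],[[0.104,-0.985,0],[0,0,0.0444]],[[0.104,-0.985,0],[0,0,0.0444]],[[0.104,-0.985,0],[0,0,0.0444]],[[0.104,-0.985,0],[0,0,0.0444]]]' ; python3 -c "
from h import *
print(get_obs())"
```

```text
clock: 0.77
tool_pos: [0.4539, 0.5108, 0.2407]
orientation: [-180.0, 0.0, -130.7]
force: [0.2, -0.0, 0.2]
opening: 0.0873
{'clock': 0.7667, 'joint_pos': array([ 6.46874568e+01,  2.13180969e+01,  1.84400822e+00,  1.71341794e-02,
       -7.05245405e+01, -1.53502475e+01]), 'qvel': array([-31.97376399,   6.02934486,   8.99349001,  -0.28457019,
        -2.71944476,  31.72308687]), 'tau': array([ 2.68374391e+00, -6.08566976e+01,  2.84309864e+01,  6.96467087e+00,
        3.00568971e-02, -8.19855016e-01]), 'tool_pos': array([0.45387549, 0.51080076, 0.24069427]), 'orientation': array([-1.79984785e+02,  5.59743071e-03, -1.30657078e+02]), 'force': array([ 0.2067671 , -0.00319083,  0.19710101]), 'moment': array([ 0.07235232, -0.01873561,  0.04293123]), 'opening': 0.0872744704429162}invalid input: not JSON, or not a number
```

```bash
cat >> h.py <<'E'
def down(y): return (Ro.from_euler('z',y,degrees=True)*Ro.from_euler('x',180,degrees=True)).as_matrix()
E
python3 -c "
from h import *
print(rel([.565,.325,.2],down(-147)))"; python3 -m handwheel '[[[0,0,0],[0,0,0]]]' -0.1;python3 -c "
from h import *
print(rel([.565,.325,.2],down(-147)))"
```

```text
(array([ 0.3428, -1.0267,  0.2037]), array([-0.    ,  0.    ,  0.0454]))
clock: 0.85
tool_pos: [0.456, 0.5092, 0.2404]
orientation: [-179.9, -0.0, -130.9]
force: [-0.3, 0.1, -0.1]
opening: 0.0847
(array([ 0.34  , -1.0146,  0.2031]), array([-0.0002, -0.0001,  0.0448]))
```

```bash
python3 -m handwheel '[[[0.34,-1,0.2],[0,0,0.045]],[[0.34,-1,0.2],[0,0,0.045]],[[0.34,-1,0.2],[0,0,0.045]],[[0.34,-1,0.2],[0,0,0.045]],[[0.34,-1,0.2],[0,0,0.045]]]'; python3 -m handwheel '[[[0,0,0],[0,0,0]],[[0,0,0],[0,0,0]]]';  python3 - <<'E'
from h import *
s=snap('wrist','pics/w1.png'); o=get_obs(); print(o['tool_pos'],o['orientation'],o['opening'])
h=cv2.cvtColor(s['color'],cv2.COLOR_RGB2HSV).astype(int);H,Sa,V=h[...,0],h[...,1],h[...,2]
k,l,st,ce=cv2.connectedComponentsWithStats((((H<5)|(H>172))&(Sa>140)&(V>80)).astype(np.uint8));C=cloud(s)
for i in range(1,k):
    if st[i,4]>30:
        P=C[l==i]; q=P[P[:,2]>.0425]; print(st[i],ce[i],np.nanmedian(P,0),len(q))
        r=cv2.minEnclosingCircle((q[:,:2]*1000).astype(np.float32)); print(r,q.mean(0))
E
```

```text
clock: 1.27
tool_pos: [0.5565, 0.3348, 0.2016]
orientation: [180.0, 0.0, -146.8]
force: [0.8, 0.5, -0.6]
opening: 0.0536
clock: 1.43
tool_pos: [0.5568, 0.334, 0.2013]
orientation: [-180.0, -0.1, -147.0]
force: [0.8, 1.3, 1.3]
opening: 0.0487
[0.55644167 0.33550857 0.20174456] [-1.79998834e+02 -5.31452709e-03 -1.46926518e+02] 0.04875831954781395
[262 174  22  22 358] [272.5726257 184.7122905] [0.57330102 0.3273181  0.0442783 ] 310
((572.5997314453125, 327.8822326660156), 10.220959663391113) [0.57275265 0.32766342 0.04438234]
```

View pics/w1.png

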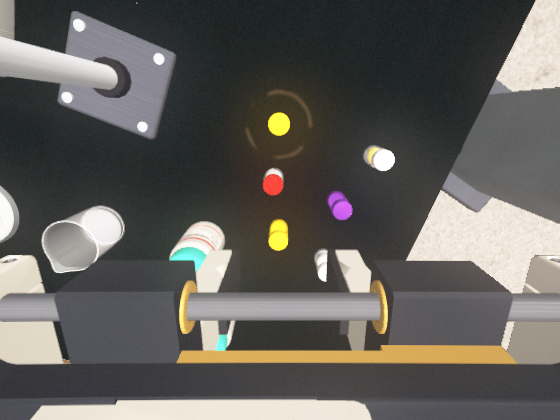

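Wrist view: red cap at (273,183), at (0.5727, 0.3278, top 0.044), which agrees with the top view. Moving over it, then down.

```bash
python3 -c "
from h import *
print(rel([.5727,.3279,.1],down(-147)))"
```

```text
(array([-0.0474, -0.0762,  0.5087]), array([-0.    , -0.    ,  0.0002]))
```

```bash
python3 -m handwheel '[[[-0.047,-0.076,0.5],[0,0,0]],[[-0.047,-0.076,0.5],[0,0,0]],[[-0.047,-0.076,0.5],[0,0,0]],[[-0.047,-0.076,0.5],[0,0,0]],[[-0.047,-0.076,0.5],[0,0,0]]]'; python3 -m handwheel '[[[0,0,0],[0,0,0]],[[0,0,0],[0,0,0]]]' ; python3 -c "
from h import *
print(rel([.5727,.3279,.035],down(-147)))"
```

```text
clock: 1.9
tool_pos: [0.5717, 0.3297, 0.1014]
orientation: [-180.0, -0.1, -146.7]
force: [0.1, 1.7, 1.2]
opening: 0.0481
clock: 2.07
tool_pos: [0.5728, 0.3305, 0.1043]
orientation: [180.0, 0.2, -146.7]
force: [0.8, -0.6, -0.1]
opening: 0.0481
(array([ 0.0091, -0.0109,  0.3465]), array([0.0001, 0.0006, 0.0007]))
```

```bash
cat >> h.py <<'E'
def avg(n=6):
    P=[];Q=[]
    for i in range(n):
        snapshot('wrist'); p,R=tool(); P.append(p);Q.append(R)
    m=np.mean(P,0); R=Ro.from_matrix(Q).mean().as_matrix(); print('avg',m.round(4),Ro.from_matrix(R).as_euler('xyz',degrees=True).round(2),'sd',np.std(P,0).round(4), 'f',get_obs()['force'].round(1), 'open',round(float(get_obs()['opening']),4))
    return m,R
E
python3 -c "
from h import *
print(rel([.5727,.3279,.035],down(-147),T=avg()))"
```

```text
avg [0.5725 0.3296 0.1034] [ 1.7997e+02  1.4000e-01 -1.4678e+02] sd [0.0002 0.0004 0.0005] f [ 0.3 -0.1  0.3] open 0.0484
(array([ 0.0047, -0.0081,  0.3422]), array([0.0001, 0.0004, 0.0006]))
```

```bash
python3 -m handwheel '[[[0.004,-0.007,0.17],[0,0,0]],[[0.004,-0.007,0.335],[0,0,0]],[[0.004,-0.007,0.335],[0,0,0]],[[0.004,-0.007,0.335],[0,0,0]]]'; python3 -m handwheel '[[[0,0,0],[0,0,0]],[[0,0,0],[0,0,0]],[[0,0,0],[0,0,0]],[[0,0,0],[0,0,0]],[[0,0,0],[0,0,0]]]' 1;python3 -m handwheel '[[[0,0,0],[0,0,0]],[[0,0,0],[0,0,0]],[[0,0,0],[0,0,0]]]'; python3 -c "
from h import *
avg()"
```

```text
clock: 2.7
tool_pos: [0.5714, 0.3262, 0.0336]
orientation: [-179.9, -0.2, -146.8]
force: [0.7, 0.7, 0.7]
opening: 0.0483
clock: 3.12
tool_pos: [0.5726, 0.3276, 0.036]
orientation: [180.0, 0.1, -146.8]
force: [0.7, -0.1, 0.9]
opening: 0.0206
clock: 3.37
tool_pos: [0.5727, 0.3276, 0.0359]
orientation: [180.0, 0.1, -146.8]
force: [-1.1, 0.9, 6.4]
opening: 0.0203
avg [0.5727 0.3276 0.0358] [-1.8000e+02  8.0000e-02 -1.4679e+02] sd [0. 0. 0.] f [-1.  -0.   5.4] open 0.02
```

```bash
python3 -m handwheel '[[[0,0,-0.2],[0,0,0]],[[0,0,-0.4],[0,0,0]],[[0,0,-0.6],[0,0,0]],[[0,0,-0.8],[0,0,0]],[[0,0,-0.85],[0,0,0]]]'; python3 -c "
from h import *
print(rel([.55,.12,.205],down(-147)), rel([.55,.12,.205],down(-147),T=([.5727,.3276,.2058],down(-146.8))))"
```

```text
clock: 4.08
tool_pos: [0.5747, 0.3287, 0.2126]
orientation: [180.0, 0.6, -146.8]
force: [0.5, 0.6, 0.8]
opening: 0.0206
(array([ 0.6755, -0.8051,  0.0312]), array([0.    , 0.0016, 0.0007])) (array([ 0.6633, -0.8064,  0.004 ]), array([-0.    , -0.    ,  0.0006]))
```

```bash
python3 -m handwheel '[[[0.663,-0.806,0],[0,0,0]],[[0.663,-0.806,0],[0,0,0]],[[0.663,-0.806,0],[0,0,0]],[[0.663,-0.806,0],[0,0,0]],[[0.663,-0.806,0],[0,0,0]]]'; python3 -m handwheel '[[[0,0,0],[0,0,0]],[[0,0,0],[0,0,0]],[[0,0,0],[0,0,0]]]' ;python3 - <<'E'
from h import *
T=avg()
s=snap('wrist','pics/w2.png');C=cloud(s);col=s['color'].astype(int)
np.savez('/tmp/w2.npz',C=C,col=s['color'])
E
```

```text
clock: 4.5
tool_pos: [0.5487, 0.1184, 0.2047]
orientation: [180.0, 0.0, -146.8]
force: [1.2, -0.8, -0.9]
opening: 0.0199
clock: 4.75
tool_pos: [0.5497, 0.1199, 0.205]
orientation: [180.0, 0.0, -146.9]
force: [-0.1, 0.9, -0.7]
opening: 0.0203
avg [0.5496 0.121  0.2046] [ 1.8000e+02 -1.0000e-02 -1.4676e+02] sd [0.0001 0.0002 0.0001] f [ 0.7  0.  -0.2] open 0.0201
```

View pics/w2.png

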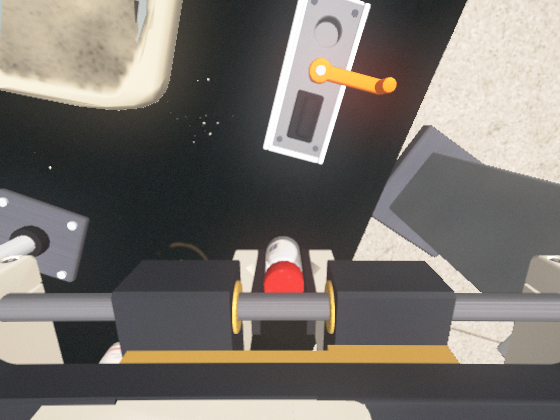

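Wrist view: vial held (cap at 283,278), carrier at the top with fin (305,117), post (320,70), knob (389,85) and pocket (328,30). The balance (the tall glass-sided scale) is at upper left, so I check its distance.

```bash
python3 - <<'E'
from h import *
t=snap('top');s=snap('scene')
for S in(t,s):
    C=cloud(S).reshape(-1,3)
    for a,b in((.05,.15),(.15,.25),(.25,.5)):
        m=(C[:,2]>a)&(C[:,2]<b)&(abs(C[:,0]-.8)<.2)&(C[:,1]>-.3)&(C[:,1]<.2)&((C[:,0]>.63)|(C[:,2]>.3))
        q=C[m]
        if len(q): print(a,b,len(q),np.percentile(q,[1,99],0).round(3).tolist(), q[np.argsort(q[:,0])[:3]].round(3).tolist())
E
```

```text
0.05 0.15 3457 [[0.723, -0.04, 0.051], [0.929, 0.197, 0.147]] [[0.712, 0.102, 0.051], [0.713, 0.114, 0.051], [0.713, 0.105, 0.05]]
0.15 0.25 1296 [[0.802, -0.021, 0.151], [0.946, 0.198, 0.249]] [[0.8, 0.153, 0.247], [0.801, 0.156, 0.158], [0.801, 0.153, 0.189]]
0.25 0.5 7524 [[0.634, -0.015, 0.255], [0.998, 0.194, 0.328]] [[0.6, 0.191, 0.301], [0.6, 0.196, 0.301], [0.6, 0.174, 0.301]]
0.05 0.15 4789 [[0.725, -0.042, 0.051], [0.858, 0.157, 0.148]] [[0.714, 0.11, 0.052], [0.716, 0.108, 0.051], [0.716, 0.114, 0.051]]
0.15 0.25 3103 [[0.803, -0.022, 0.151], [0.858, 0.154, 0.249]] [[0.8, 0.148, 0.208], [0.8, 0.153, 0.186], [0.801, 0.152, 0.175]]
0.25 0.5 5443 [[0.802, -0.02, 0.252], [0.995, 0.19, 0.328]] [[0.601, 0.2, 0.301], [0.638, 0.133, 0.277], [0.641, 0.135, 0.277]]
```

```bash
python3 -m handwheel '[[[0,-0.2,0],[0,0,0]],[[0,-0.35,0],[0,0,0]],[[0,-0.35,0],[0,0,0]],[[0,-0.35,0],[0,0,0]],[[0,-0.35,0],[0,0,0]]]'; python3 - <<'E'
from h import *
T=avg()
s=snap('wrist','pics/w3.png');C=cloud(s)
h=cv2.cvtColor(s['color'],cv2.COLOR_RGB2HSV).astype(int)
near=np.linalg.norm(C[...,:2]-[.585,.02],axis=2)<.11
def rect(n,m):
    P=C[m]; r=cv2.minAreaRect((P[:,:2]*1000).astype(np.float32)); print(n,m.sum(),P.mean(0).round(4),r)
rect('fin',near&(C[...,2]>.062)&(C[...,2]<.075)&(h[...,2]<70))
rect('block',near&(C[...,2]>.024)&(C[...,2]<.033)&(h[...,1]<60))
# block mask contour in image (grey), on plane z=.028
om=(h[...,0]>=5)&(h[...,0]<18)&(h[...,1]>150)&(h[...,2]>120)&near
rect('orange',om)
k=om&(C[...,2]>.081);rect('knob',k)
p=om&(C[...,2]<.075);P=C[p];print(P.min(0),P.max(0))
k2=near&(C[...,2]>.056)&(C[...,2]<.07)&(h[...,1]<60)&(h[...,2]>150);rect('post',k2)
pk=near&(C[...,2]<.022)&(C[...,2]>.004)&(C[...,1]<-.005)&(C[...,0]>.56);rect('pocket floor?',pk)
np.savez('/tmp/w3.npz',C=C,col=s['color'])
E
```

```text
clock: 5.62
tool_pos: [0.5877, 0.0616, 0.2045]
orientation: [180.0, -0.0, -146.9]
force: [-0.5, 0.6, -0.7]
opening: 0.0201
avg [0.5876 0.0622 0.2049] [ 1.8000e+02  1.0000e-02 -1.4677e+02] sd [0.0001 0.0001 0.0001] f [-0.3  0.2  0.1] open 0.0205
fin 0 [nan nan nan] ((0.0, 0.0), (0.0, 0.0), 0.0)
block 5009 [0.5902 0.0025 0.0277] ((585.947021484375, 9.79736328125), (50.15011978149414, 140.72158813476562), 18.786977767944336)
orange 355 [ 0.5507 -0.0063  0.0666] ((547.1568603515625, -5.546909332275391), (102.44087982177734, 20.625568389892578), 13.905122756958008)
knob 68 [ 0.5386 -0.0121  0.0844] ((536.9818115234375, -12.499992370605469), (11.553997993469238, 11.43686580657959), 44.464508056640625)
[ 0.496695   -0.01834415 -0.00247115] [0.59679085 0.01494315 0.07496498]
post 85 [0.5829 0.0107 0.0659] ((573.2861938476562, 26.27724838256836), (25.666704177856445, 64.96859741210938), 14.1482515335083)
pocket floor? 1594 [ 0.607  -0.0413  0.0098] ((623.0657958984375, -25.85973358154297), (116.0283203125, 71.01189422607422), 16.46553611755371)<stdin>:7: RuntimeWarning: Mean of empty slice.
  ret = um.true_divide(
```

View pics/w3.png

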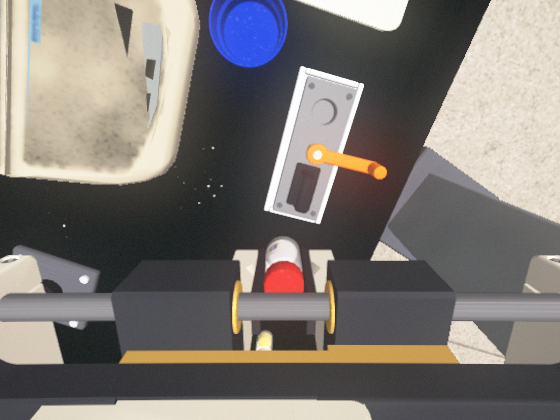

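Block fits 50.2×140.7 mm (given 50×140) at yaw 18.8°, with the pocket at about (0.599,-0.030). Knob to pivot is 52 mm (given 54), so the lever is at about 1.54. I check the in-hand vial against TCP in the same image so the calibration bias cancels.

```bash
python3 - <<'E'
from h import *
d=np.load('/tmp/w3.npz');C=d['C'];h=cv2.cvtColor(d['col'],cv2.COLOR_RGB2HSV).astype(int)
m=((h[...,0]<5)|(h[...,0]>172))&(h[...,1]>140)&(h[...,2]>80)&(C[...,2]>.19)&(C[...,2]<.24)
P=C[m];print(len(P),np.percentile(P,[2,50,98],0).round(4))
q=P[P[:,2]>np.percentile(P[:,2],90)-.003];print(cv2.minEnclosingCircle((q[:,:2]*1000).astype(np.float32)),q.mean(0))
p=np.array([.5994,-.03]);m=(np.linalg.norm(C[...,:2]-p,axis=2)<.016)
Q=C[m];f=Q[Q[:,2]<.022];print(len(Q),len(f),f.mean(0),np.median(f[:,2]),cv2.minEnclosingCircle((f[:,:2]*1000).astype(np.float32)))
a=np.radians(18.8);v,u=np.nonzero(m&(C[...,2]<.0265));print(u.min(),u.max(),v.min(),v.max())
s=snap('wrist');print(onplane(s,[[(u.min()+u.max())/2,(v.min()+v.max())/2]],.028))
print(rel([.5994,-.03,.12],down(-146.8),T=avg()))
E
```

```text
1082 [[0.58   0.0516 0.2047]
 [0.5903 0.0576 0.2131]
 [0.5972 0.0668 0.2145]]
((587.713134765625, 61.391578674316406), 10.324213981628418) [0.58918811 0.05881176 0.21325564]
858 447 [ 0.59842827 -0.03142494  0.01095297] 0.010462845661624698 ((599.1033325195312, -30.86949348449707), 11.886335372924805)
309 339 96 127
[[ 0.59997824 -0.03031427  0.028     ]]
avg [0.5878 0.0617 0.2049] [-1.800e+02  1.000e-02 -1.468e+02] sd [0.     0.0001 0.    ] f [-0.2  0.1  0.1] open 0.0202
(array([ 0.2027, -0.4155,  0.4243]), array([-0.,  0.,  0.]))
```

```bash
python3 -m handwheel '[[[0.202,-0.416,0.1],[0,0,0]],[[0.202,-0.416,0.1],[0,0,0]],[[0.202,-0.416,0.3],[0,0,0]],[[0.202,-0.416,0.5],[0,0,0]],[[0.202,-0.416,0.6],[0,0,0]]]'; python3 -c "
from h import *
print(rel([.5994,-.03,.064],down(-146.8),T=avg()))"
```

```text
clock: 6.73
tool_pos: [0.5972, -0.0319, 0.0806]
orientation: [179.9, -0.2, -147.0]
force: [-0.7, -0.4, -1.2]
opening: 0.0204
avg [ 0.5989 -0.0306  0.0835] [ 1.7995e+02 -1.4000e-01 -1.4683e+02] sd [0.0022 0.0007 0.0033] f [-0.2  0.1  0.1] open 0.0202
(array([-0.004 ,  0.0009,  0.0973]), array([ 0.0001, -0.0004, -0.0001]))
```

```bash
python3 -c "
from h import *
print(rel([.5994,-.03,.064],down(-146.8),T=avg(3)))
s=snap('wrist','pics/w4.png')"
```

```text
avg [ 0.6009 -0.0296  0.0869] [-179.92    0.19 -146.77] sd [0.0002 0.     0.0001] f [-0.8 -0.6 -0.2] open 0.0202
(array([0.0076, 0.0028, 0.1145]), array([-0.0002,  0.0005,  0.0001]))
```

```bash
python3 -m handwheel '[[[0,0,0],[0,0,0]],[[0,0,0],[0,0,0]],[[0,0,0],[0,0,0]],[[0,0,0],[0,0,0]],[[0,0,0],[0,0,0]]]'; python3 -c "
from h import *
print(rel([.5994,-.03,.064],down(-146.8),T=avg(3)))"
```

```text
clock: 7.65
tool_pos: [0.5996, -0.0302, 0.0848]
orientation: [180.0, -0.0, -146.8]
force: [0.2, 1.0, -0.5]
opening: 0.02
avg [ 0.5996 -0.0302  0.0847] [ 1.8000e+02 -1.0000e-02 -1.4681e+02] sd [0. 0. 0.] f [ 0.3 -1.4  0.6] open 0.0202
(array([1.000e-04, 1.200e-03, 1.037e-01]), array([ 0., -0., -0.]))
```

```bash
python3 -m handwheel '[[[0,0.001,0.03],[0,0,0]],[[0,0.001,0.06],[0,0,0]],[[0,0.001,0.09],[0,0,0]],[[0,0.001,0.115],[0,0,0]],[[0,0.001,0.13],[0,0,0]]]'; python3 -m handwheel '[[[0,0,0.015],[0,0,0]],[[0,0,0.03],[0,0,0]],[[0,0,0.03],[0,0,0]],[[0,0,0.03],[0,0,0]]]'; python3 -m handwheel '[[[0,0,0.01],[0,0,0]],[[0,0,0.02],[0,0,0]],[[0,0,0.025],[0,0,0]],[[0,0,0.025],[0,0,0]],[[0,0,0.025],[0,0,0]]]'; python3 -c "
from h import *
avg(3)"
```

```text
clock: 8.22
tool_pos: [0.5989, -0.0301, 0.0575]
orientation: [180.0, -0.1, -146.8]
force: [0.3, -0.4, -0.6]
opening: 0.02
clock: 8.55
tool_pos: [0.5995, -0.03, 0.0527]
orientation: [180.0, -0.0, -146.8]
force: [0.5, 0.8, 0.5]
opening: 0.0205
clock: 8.97
tool_pos: [0.5995, -0.03, 0.0478]
orientation: [180.0, -0.0, -146.8]
force: [-0.3, 0.1, -0.1]
opening: 0.02
avg [ 0.5995 -0.03    0.0479] [-1.8000e+02  1.0000e-02 -1.4681e+02] sd [0. 0. 0.] f [-0.4 -0.  -0.6] open 0.0201
```

```bash
python3 -m handwheel '[[[0,0,0.005],[0,0,0]],[[0,0,0.005],[0,0,0]],[[0,0,0.005],[0,0,0]]]'; python3 -m handwheel '[[[0,0,0],[0,0,0]],[[0,0,0],[0,0,0]],[[0,0,0],[0,0,0]],[[0,0,0],[0,0,0]]]' 0.2; python3 -m handwheel '[[[0,0,-0.1],[0,0,0]],[[0,0,-0.3],[0,0,0]],[[0,0,-0.5],[0,0,0]],[[0,0,-0.6],[0,0,0]],[[0,0,-0.6],[0,0,0]]]'; python3 -m handwheel '[[[0,0,0],[0,0,0]],[[0,0,0],[0,0,0]],[[0,0,0],[0,0,0]]]' ; python3 - <<'E'
from h import *
T=avg(3)
s=snap('top');r=snap('scene')
for n,S in(('top',s),('scene',r),('wrist',snap('wrist'))):
    C=cloud(S);h=cv2.cvtColor(S['color'],cv2.COLOR_RGB2HSV).astype(int)
    m=((h[...,0]<5)|(h[...,0]>172))&(h[...,1]>140)&(h[...,2]>60)&(np.linalg.norm(C[...,:2]-[.5994,-.03],axis=2)<.03)
    if m.sum(): print(n,m.sum(),np.percentile(C[m],[50,95],0).round(4))
cv2.imwrite('pics/c2.png',cv2.resize(r['color'][230:350,280:440],(640,480),interpolation=cv2.INTER_CUBIC)[:,:,::-1])
E
```

```text
clock: 9.37
tool_pos: [0.5997, -0.03, 0.0469]
orientation: [-180.0, 0.0, -146.8]
force: [-0.6, -0.1, -0.1]
opening: 0.0201
clock: 9.7
tool_pos: [0.5994, -0.0301, 0.0467]
orientation: [180.0, -0.0, -146.8]
force: [-0.4, -0.7, -0.8]
opening: 0.0344
clock: 10.12
tool_pos: [0.6025, -0.0297, 0.1728]
orientation: [-179.8, 0.5, -146.8]
force: [0.7, -0.0, -0.4]
opening: 0.035
clock: 10.37
tool_pos: [0.5986, -0.0302, 0.1655]
orientation: [179.9, -0.1, -146.8]
force: [0.1, -0.3, 0.0]
opening: 0.0354
avg [ 0.5988 -0.0301  0.1655] [ 1.7995e+02 -1.2000e-01 -1.4681e+02] sd [0.0001 0.     0.0001] f [-0.2 -0.2 -0. ] open 0.035
scene 64 [[ 0.599  -0.029   0.0558]
 [ 0.6078 -0.0211  0.0576]]
wrist 421 [[ 0.6008 -0.0312  0.0551]
 [ 0.6087 -0.0229  0.0564]]
```

View pics/c2.png

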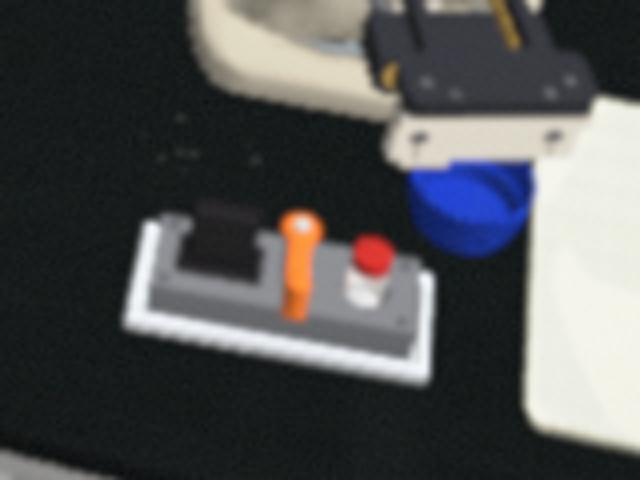

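Vial seated: cap top 0.056, as expected (0.004+0.007+0.045). Next I cage the lever knob.

```bash
python3 -c "
from h import *
print(get_obs()['joint_pos'])
T=avg(3)
M=down(-176.8);print(rel([.568,-.0215,.15],M,T=T));print(rel([.5375,-.0125,.15],down(-206.2),T=([.568,-.0215,.15],M)))"
```

```text
[ 1.57701805e+01  1.69035009e+01 -1.48839382e+01 -1.01201731e-04
 -5.82788391e+01  1.74213025e+01]
avg [ 0.5994 -0.03    0.1665] [ 1.7999e+02 -3.0000e-02 -1.4681e+02] sd [0.     0.     0.0001] f [-0.5 -0.8 -0.3] open 0.0346
(array([0.108 , 0.1217, 0.0824]), array([ 0.    , -0.0001,  0.0833]))
(array([0.1498, 0.0534, 0.    ]), array([ 0.    , -0.    ,  0.0817]))
```

```bash
python3 -m handwheel '[[[0.108,0.122,0.06],[0,0,0.0833]],[[0.108,0.122,0.06],[0,0,0.0833]],[[0.108,0.122,0.06],[0,0,0.0833]],[[0.108,0.122,0.06],[0,0,0.0833]],[[0.108,0.122,0.06],[0,0,0.0833]]]' 0.45; python3 -m handwheel '[[[0.15,0.053,0],[0,0,0.0817]],[[0.15,0.053,0],[0,0,0.0817]],[[0.15,0.053,0],[0,0,0.0817]],[[0.15,0.053,0],[0,0,0.0817]],[[0.15,0.053,0],[0,0,0.0817]]]';python3 -m handwheel '[[[0,0,0],[0,0,0]],[[0,0,0],[0,0,0]],[[0,0,0],[0,0,0]],[[0,0,0],[0,0,0]]]'; python3 - <<'E'
from h import *
T=avg(3)
print(rel([.5375,-.0125,.085],down(-206.2),T=T))
# re-measure knob in wrist if visible
s=snap('wrist');C=cloud(s);h=cv2.cvtColor(s['color'],cv2.COLOR_RGB2HSV).astype(int)
om=(h[...,0]>=5)&(h[...,0]<18)&(h[...,1]>150)&(h[...,2]>120)&(C[...,2]>.08)&(C[...,2]<.09)
P=C[om];print(len(P),P.mean(0) if len(P) else '', cv2.minEnclosingCircle((P[:,:2]*1000).astype(np.float32)) if len(P) else '')
E
```

```text
clock: 11.23
tool_pos: [0.568, -0.0214, 0.1549]
orientation: [180.0, 0.0, -177.1]
force: [-0.1, 0.6, 0.4]
opening: 0.0244
clock: 11.65
tool_pos: [0.5375, -0.0124, 0.155]
orientation: [180.0, 0.0, 153.6]
force: [0.7, -0.9, -0.1]
opening: 0.024
clock: 11.98
tool_pos: [0.5375, -0.0126, 0.1547]
orientation: [-180.0, -0.0, 153.9]
force: [-0.2, -0.4, 0.5]
opening: 0.024
avg [ 0.5375 -0.0125  0.1547] [-180.     -0.    153.87] sd [0. 0. 0.] f [ 0.1 -0.4 -1. ] open 0.0238
(array([2.000e-04, 2.000e-04, 3.487e-01]), array([-0.    , -0.    ,  0.0002]))
200 [ 0.53594571 -0.01291972  0.08533537] ((536.2498168945312, -12.13227367401123), 5.806882381439209)
```

```bash
python3 -m handwheel '[[[0,0,0.15],[0,0,0]],[[0,0,0.25],[0,0,0]],[[0,0,0.348],[0,0,0]],[[0,0,0.348],[0,0,0]],[[0,0,0.348],[0,0,0]]]'; python3 - <<'E'
from h import *
T=avg(3)
a=np.radians(18.8);Rc=np.array([[np.cos(a),-np.sin(a)],[np.sin(a),np.cos(a)]]);c=np.array([.5859,.0098])
for th in [1.54,1.35,1.1,.85,.6,.4,.2,.05,0]:
    k=np.array([-.054*np.sin(th),-.004-.054*np.cos(th)])+.006*np.array([.707,-.707])
    w=c+Rc@k; print(th,w.round(4),rel([*w,.085],T[1],T=(T[0],T[1]))[0])
E
```

```text
clock: 12.6
tool_pos: [0.537, -0.0128, 0.0847]
orientation: [-179.9, -0.1, 153.8]
force: [-0.3, -0.7, 0.9]
opening: 0.0242
avg [ 0.5382 -0.0124  0.0862] [1.7997e+02 6.0000e-02 1.5382e+02] sd [0.0003 0.0001 0.0003] f [-0.6  0.3 -0.1] open 0.0241
1.54 [ 0.542  -0.0156] [-0.024  -0.0061  0.0061]
1.35 [ 0.5465 -0.0248] [-0.0645 -0.0375  0.0062]
1.1 [ 0.5549 -0.0353] [-0.1254 -0.0662  0.0062]
0.85 [ 0.5657 -0.0434] [-0.1915 -0.0789  0.0063]
0.6 [ 0.5781 -0.0487] [-0.2587 -0.0749  0.0064]
0.4 [ 0.5887 -0.0505] [-0.3104 -0.0597  0.0064]
0.2 [ 0.5995 -0.0502] [-0.3581 -0.0346  0.0065]
0.05 [ 0.6074 -0.0486] [-0.3901 -0.0098  0.0065]
0 [ 0.61   -0.0478] [-0.3999 -0.0005  0.0065]
```

```bash
python3 -m handwheel '[[[-0.024,-0.006,0],[0,0,0]],[[-0.065,-0.037,0],[0,0,0]],[[-0.125,-0.066,0],[0,0,0]],[[-0.192,-0.079,0],[0,0,0]],[[-0.259,-0.075,0],[0,0,0]]]'; python3 -m handwheel '[[[-0.052,0.015,0],[0,0,0]],[[-0.099,0.04,0],[0,0,0]],[[-0.131,0.065,0],[0,0,0]],[[-0.141,0.074,0],[0,0,0]],[[-0.141,0.074,0],[0,0,0]]]';python3 -m handwheel '[[[0,0,0],[0,0,0]],[[0,0,0],[0,0,0]]]'; python3 - <<'E'
from h import *
T=avg(3)
for n in('wrist','top','scene'):
    s=snap(n);C=cloud(s);h=cv2.cvtColor(s['color'],cv2.COLOR_RGB2HSV).astype(int)
    om=(h[...,0]>=5)&(h[...,0]<18)&(h[...,1]>150)&(h[...,2]>120)&(C[...,2]>.05)&(C[...,2]<.09)
    P=C[om&(C[...,2]>.081)];print(n,om.sum(),len(P),P.mean(0) if len(P) else '', cv2.minEnclosingCircle((P[:,:2]*1000).astype(np.float32)) if len(P) else '')
E
```

```text
clock: 13.17
tool_pos: [0.578, -0.0506, 0.0855]
orientation: [180.0, 0.0, 153.8]
force: [-1.7, 0.1, 0.5]
opening: 0.024
clock: 13.58
tool_pos: [0.6097, -0.0477, 0.0848]
orientation: [-180.0, -0.0, 153.8]
force: [0.2, 0.1, -0.3]
opening: 0.0241
clock: 13.75
tool_pos: [0.6091, -0.0477, 0.0853]
orientation: [180.0, 0.0, 153.8]
force: [-0.7, -0.2, 0.1]
opening: 0.0242
avg [ 0.6091 -0.0477  0.0854] [1.7998e+02 2.0000e-02 1.5382e+02] sd [0. 0. 0.] f [ 0.1 -0.8 -0.3] open 0.0243
wrist 721 404 [ 0.60483484 -0.04619773  0.08538429] ((605.2224731445312, -45.32414245605469), 6.145298004150391)
top 0 0  
scene 35 0
```

```bash
python3 -m handwheel '[[[-0.004,0.004,0],[0,0,0]],[[-0.007,0.007,0],[0,0,0]],[[-0.007,0.007,0],[0,0,0]]]';python3 -m handwheel '[[[-0.003,0.003,0],[0,0,0]],[[-0.006,0.006,0],[0,0,0]],[[-0.006,0.006,0],[0,0,0]]]'; python3 - <<'E'
from h import *
T=avg(3)
s=snap('wrist');C=cloud(s);h=cv2.cvtColor(s['color'],cv2.COLOR_RGB2HSV).astype(int)
om=(h[...,0]>=5)&(h[...,0]<18)&(h[...,1]>150)&(h[...,2]>120)&(C[...,2]>.05)&(C[...,2]<.09)
P=C[om&(C[...,2]>.081)];print(P.mean(0), cv2.minEnclosingCircle((P[:,:2]*1000).astype(np.float32)))
E
```

```text
clock: 14.3
tool_pos: [0.6107, -0.0474, 0.0851]
orientation: [-180.0, -0.0, 153.8]
force: [-2.5, 0.4, 2.4]
opening: 0.0243
clock: 14.55
tool_pos: [0.6127, -0.0468, 0.0851]
orientation: [-180.0, -0.0, 153.8]
force: [-0.6, -0.8, -0.9]
opening: 0.0242
avg [ 0.6126 -0.0469  0.085 ] [-1.7999e+02 -1.0000e-02  1.5379e+02] sd [0. 0. 0.] f [-0.8 -0.3 -0.5] open 0.024
[ 0.60709522 -0.04607707  0.08541863] ((607.3453369140625, -44.917991638183594), 6.054162502288818)
```

```bash
python3 -m handwheel '[[[0,0,-0.1],[0,0,0]],[[0,0,-0.3],[0,0,0]],[[0,0,-0.5],[0,0,0]],[[0,0,-0.6],[0,0,0]],[[0,0,-0.6],[0,0,0]]]' 0; python3 -c "
from h import *
T=([.6126,-.0469,.205],down(153.79))
M=down(176);print(rel([.6,.02,.2],M,T=T));print(rel([.58,.075,.2],down(-161.2),T=([.6,.02,.2],M)))"
```

```text
clock: 15.17
tool_pos: [0.6161, -0.0467, 0.2117]
orientation: [179.7, 0.5, 153.8]
force: [-0.2, -0.2, 0.4]
opening: 0.0436
(array([0.2043, 0.2723, 0.025 ]), array([-0.    ,  0.    , -0.0617]))
(array([0.1189, 0.2674, 0.    ]), array([ 0.    ,  0.    , -0.0633]))
```

```bash
python3 -m handwheel '[[[0.204,0.272,0.02],[0,0,-0.062]],[[0.204,0.272,0.02],[0,0,-0.062]],[[0.204,0.272,0.02],[0,0,-0.062]],[[0.204,0.272,0.02],[0,0,-0.062]],[[0.204,0.272,0.02],[0,0,-0.062]]]'; python3 -m handwheel '[[[0.12,0.267,0],[0,0,-0.063]],[[0.12,0.267,0],[0,0,-0.063]],[[0.12,0.267,0],[0,0,-0.063]],[[0.12,0.267,0],[0,0,-0.063]],[[0.12,0.267,0],[0,0,-0.063]]]';python3 -m handwheel '[[[0,0,0],[0,0,0]],[[0,0,0],[0,0,0]],[[0,0,0],[0,0,0]],[[0,0,0],[0,0,0]]]'; python3 - <<'E'
from h import *
T=avg(3)
s=snap('wrist','pics/w5.png');C=cloud(s)
h=cv2.cvtColor(s['color'],cv2.COLOR_RGB2HSV).astype(int)
near=np.linalg.norm(C[...,:2]-[.587,.01],axis=2)<.11
m=near&(C[...,2]>.024)&(C[...,2]<.033)&(h[...,1]<60)
r=cv2.minAreaRect((C[m][:,:2]*1000).astype(np.float32));print('block',m.sum(),r)
m=near&(C[...,2]>.06)&(C[...,2]<.075)&(h[...,2]<90)
if m.sum()>5: print('fin',m.sum(),cv2.minAreaRect((C[m][:,:2]*1000).astype(np.float32)))
om=(h[...,0]>=5)&(h[...,0]<18)&(h[...,1]>150)&(h[...,2]>120)&near
P=C[om&(C[...,2]>.081)];print('knob',cv2.minEnclosingCircle((P[:,:2]*1000).astype(np.float32)))
P=C[om&(C[...,2]<.07)&(C[...,2]>.06)];print('arm',cv2.minAreaRect((P[:,:2]*1000).astype(np.float32)))
E
```

```text
clock: 15.58
tool_pos: [0.6003, 0.0202, 0.2012]
orientation: [180.0, 0.0, 176.0]
force: [0.6, 0.5, 0.1]
opening: 0.0436
clock: 16.0
tool_pos: [0.58, 0.0744, 0.2012]
orientation: [-180.0, 0.0, -161.5]
force: [-0.0, 0.4, 0.5]
opening: 0.044
clock: 16.33
tool_pos: [0.5799, 0.0744, 0.2011]
orientation: [-180.0, -0.0, -161.3]
force: [-0.8, -0.6, -0.3]
opening: 0.0435
avg [0.5798 0.0746 0.2012] [-180.     -0.   -161.29] sd [0.     0.0001 0.    ] f [-0.2 -0.2  0.1] open 0.0438
block 5056 ((586.923828125, 9.45013427734375), (50.07899856567383, 140.88336181640625), 20.25852394104004)
fin 371 ((574.8998413085938, 41.9879264831543), (15.404422760009766, 32.757965087890625), 21.502094268798828)
knob ((607.5460815429688, -44.613407135009766), 5.602738857269287)
arm ((595.8294067382812, -15.042526245117188), (17.66232681274414, 62.386348724365234), 19.022382736206055)
```

View pics/w5.png

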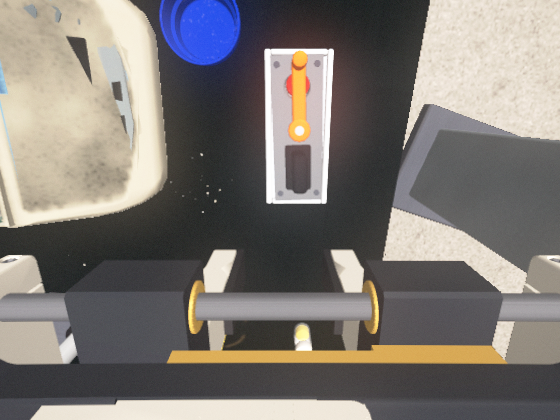

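Lever shut: knob is within 0.6 mm of its θ=0 position. The carrier was nudged to yaw 20.3° in its play and the fin lies at (0.575, 0.042). I grip the fin a little toward the centre of mass.

```bash
python3 -c "
from h import *
T=([.5798,.0746,.2012],down(-161.29))
print(rel([.5772,.0357,.09],down(-159.74),T=T))"
```

```text
(array([ 0.0747, -0.1801,  0.556 ]), array([ 0.    ,  0.    , -0.0043]))
```

```bash
python3 -m handwheel '[[[0.075,-0.18,0.1],[0,0,-0.0043]],[[0.075,-0.18,0.25],[0,0,-0.0043]],[[0.075,-0.18,0.4],[0,0,-0.0043]],[[0.075,-0.18,0.5],[0,0,-0.0043]],[[0.075,-0.18,0.556],[0,0,-0.0043]]]'; python3 -m handwheel '[[[0,0,0],[0,0,0]],[[0,0,0],[0,0,0]],[[0,0,0],[0,0,0]],[[0,0,0],[0,0,0]],[[0,0,0],[0,0,0]]]'; python3 -c "
from h import *
print(rel([.5772,.0357,.047],down(-159.74),T=avg(3)))"
```

```text
clock: 16.95
tool_pos: [0.5757, 0.0353, 0.0874]
orientation: [180.0, -0.2, -159.7]
force: [-0.5, -0.8, -0.1]
opening: 0.044
clock: 17.37
tool_pos: [0.5779, 0.0364, 0.0914]
orientation: [-180.0, 0.1, -159.6]
force: [-0.1, -0.9, 0.4]
opening: 0.0439
avg [0.5776 0.0362 0.091 ] [ 1.8000e+02  1.0000e-01 -1.5965e+02] sd [0.0001 0.0001 0.0002] f [-0.1 -1.  -0.7] open 0.044
(array([ 0.0033, -0.0018,  0.2198]), array([0.    , 0.0003, 0.0002]))
```

```bash
python3 -m handwheel '[[[0.001,0,0.1],[0,0,0]],[[0.001,0,0.18],[0,0,0]],[[0.001,0,0.215],[0,0,0]],[[0.001,0,0.215],[0,0,0]],[[0.001,0,0.215],[0,0,0]]]'; python3 -m handwheel '[[[0,0,0],[0,0,0]],[[0,0,0],[0,0,0]],[[0,0,0],[0,0,0]],[[0,0,0],[0,0,0]],[[0,0,0],[0,0,0]]]' 1; python3 -m handwheel '[[[0,0,0],[0,0,0]],[[0,0,0],[0,0,0]],[[0,0,0],[0,0,0]]]'; python3 -c "
from h import *
avg(3)"
```

```text
clock: 17.93
tool_pos: [0.577, 0.0358, 0.0471]
orientation: [-180.0, -0.0, -159.6]
force: [0.5, -0.4, -0.7]
opening: 0.0436
clock: 18.35
tool_pos: [0.5772, 0.036, 0.0474]
orientation: [-180.0, 0.0, -159.7]
force: [0.8, 0.0, -0.4]
opening: 0.016
clock: 18.6
tool_pos: [0.5772, 0.036, 0.0473]
orientation: [-180.0, 0.0, -159.7]
force: [-0.4, 0.2, 3.7]
opening: 0.0139
avg [0.5773 0.036  0.0473] [-1.8000e+02  3.0000e-02 -1.5965e+02] sd [0. 0. 0.] f [0.  0.7 5.3] open 0.014
```

```bash
python3 -m handwheel '[[[0,0,-0.05],[0,0,0]],[[0,0,-0.12],[0,0,0]],[[0,0,-0.25],[0,0,0]],[[0,0,-0.45],[0,0,0]],[[0,0,-0.6],[0,0,0]]]'; python3 -m handwheel '[[[0,0,-0.05],[0,0,0]],[[0,0,-0.1],[0,0,0]],[[0,0,-0.1],[0,0,0]],[[0,0,-0.1],[0,0,0]],[[0,0,-0.1],[0,0,0]]]'; python3 - <<'E'
from h import *
avg(3)
t=snap('top');s=snap('scene')
a=cv2.resize(s['color'][100:160,240:300],(480,480),interpolation=cv2.INTER_CUBIC)
b=cv2.resize(t['color'][85:145,205:265],(300,300),interpolation=cv2.INTER_CUBIC)
im=np.zeros((480,790,3),np.uint8);im[:,:480]=a;im[:300,490:]=b;cv2.imwrite('pics/c3.png',im[:,:,::-1])
# normals on the scene/top clouds by local plane fit
for n,S in(('scene',s),('top',t)):
    C=cloud(S);m=(C[...,2]>.2)&(abs(C[...,0]-.75)<.1)&(abs(C[...,1]-.33)<.06)
    P=C[m]; print(n,len(P))
    N=[]
    from scipy.spatial import cKDTree
    kt=cKDTree(P)
    o=-S['R'].T@S['t']
    for p in P:
        q=P[kt.query(p,15)[1]];u,w,vt=np.linalg.svd(q-q.mean(0));nn=vt[2];nn=nn if nn@(o-p)>0 else -nn;N.append(nn)
    N=np.array(N);used=np.zeros(len(N),bool)
    for _ in range(4):
        if (~used).sum()<30: break
        best=max((i for i in np.nonzero(~used)[0]),key=lambda i:((N@N[i]>.97)&~used).sum())
        g=(N@N[best]>.97)&~used;used|=g
        q=P[g];d=q@N[best];md=np.median(d);k=abs(d-md)<.006;q=q[k]
        for _ in range(3):
            c0=q.mean(0);vt=np.linalg.svd(q-c0)[2];e=(q-c0)@vt[2];q=q[abs(e)<.003]
        nn=vt[2]*np.sign(vt[2]@N[best])
        print('face',g.sum(),len(q),c0.round(4),nn.round(3),'ext',np.ptp((q-c0)@vt.T,axis=0).round(3))
E
```

```text
clock: 19.17
tool_pos: [0.5762, 0.0355, 0.1688]
orientation: [-180.0, -0.1, -159.7]
force: [1.7, 0.7, -4.4]
opening: 0.0138
clock: 19.58
tool_pos: [0.5757, 0.0356, 0.1849]
orientation: [180.0, -0.2, -159.7]
force: [0.1, 0.4, -4.2]
opening: 0.0142
avg [0.576  0.0357 0.1851] [ 179.99   -0.19 -159.68] sd [0.0002 0.     0.0002] f [-0.2 -0.3 -3.9] open 0.0138
scene 890
face 180 162 [0.746  0.3293 0.2902] [-0.283 -0.059  0.957] ext [0.06  0.04  0.006]
face 122 51 [0.7186 0.3188 0.2624] [-0.945 -0.188 -0.269] ext [0.05  0.036 0.004]
face 88 70 [0.756  0.3065 0.2718] [ 0.209 -0.978  0.002] ext [0.064 0.034 0.005]
face 60 53 [0.7702 0.3313 0.2964] [-0.184 -0.041  0.982] ext [0.05  0.045 0.006]
top 862
face 225 179 [0.7479 0.3296 0.2889] [-0.26  -0.075  0.963] ext [0.073 0.042 0.006]
face 90 62 [0.7433 0.3261 0.287 ] [-0.346 -0.076  0.935] ext [0.055 0.041 0.005]
face 82 49 [0.742  0.3129 0.2855] [-0.262 -0.355  0.897] ext [0.06  0.019 0.005]
face 76 39 [0.7513 0.3294 0.2904] [-0.22   0.104  0.97 ] ext [0.06  0.034 0.004]
```

View pics/c3.png

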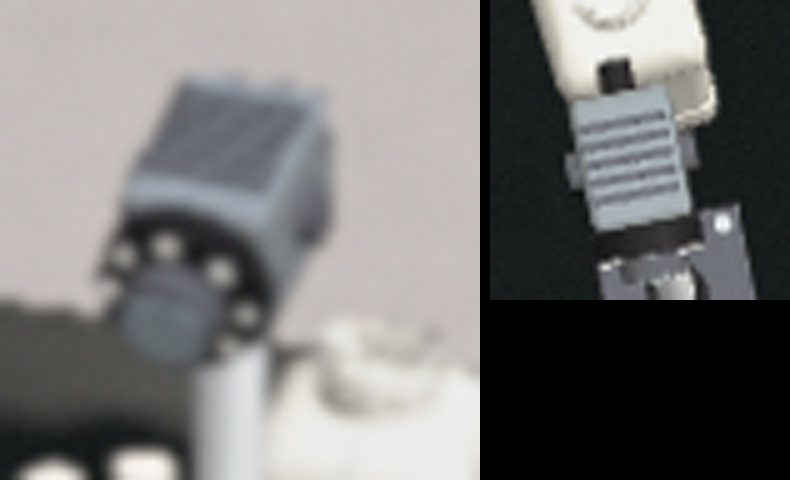

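```bash
cat >> h.py <<'E'
def hold(Y,P): return (Ro.from_euler('z',Y,degrees=True)*Ro.from_euler('y',-P,degrees=True)).as_matrix()@np.diag([-1.,1,-1])
E
python3 - <<'E'
from h import *
T=avg(3)
A=([.54,.2,.28],hold(16,10));B=([.534,.362,.29],hold(12,35))
print(get_obs()['joint_pos']);print(rel(*A,T=T));print(rel(*B,T=A))
E
```

```text
avg [0.5768 0.0359 0.1864] [-1.8000e+02 -6.0000e-02 -1.5966e+02] sd [0.0001 0.     0.0002] f [ 0.2 -0.5 -3.2] open 0.014
[ 2.29394204e+01  1.38732473e+01 -1.61833189e+01 -2.04195149e-03
 -5.99812762e+01 -2.59894724e+00]
(array([-0.1121,  0.8335, -0.468 ]), array([ 0.001 , -0.0279,  0.012 ]))
(array([-0.2002,  0.7869, -0.0155]), array([ 0.0043, -0.0694,  0.0103]))
```

```bash
python3 -m handwheel '[[[-0.05,0.1,-0.2],[0,0,0]],[[-0.08,0.3,-0.3],[0.001,-0.01,0.006]],[[-0.112,0.5,-0.468],[0.001,-0.028,0.012]],[[-0.112,0.67,-0.468],[0.001,-0.028,0.012]],[[-0.112,0.833,-0.468],[0.001,-0.028,0.012]]]'; python3 -m handwheel '[[[-0.112,0.2,-0.015],[0.001,-0.0139,0.002]],[[-0.15,0.38,-0.015],[0.002,-0.028,0.004]],[[-0.2,0.56,-0.015],[0.003,-0.042,0.006]],[[-0.2,0.7,-0.015],[0.004,-0.056,0.008]],[[-0.2,0.787,-0.015],[0.0043,-0.0694,0.0103]]]'; python3 -m handwheel '[[[0,0,0],[0,0,0]],[[0,0,0],[0,0,0]],[[0,0,0],[0,0,0]],[[0,0,0],[0,0,0]],[[0,0,0],[0,0,0]]]'; python3 - <<'E'
from h import *
avg(3)
s=snap('wrist','pics/w6.png');print(get_obs()['joint_pos'].round(1))
np.savez('/tmp/w6.npz',C=cloud(s),col=s['color'])
E
```

```text
clock: 20.4
tool_pos: [0.5396, 0.201, 0.2844]
orientation: [179.9, 10.4, -164.1]
force: [1.0, -0.0, -3.8]
opening: 0.0138
clock: 20.82
tool_pos: [0.5431, 0.3467, 0.2939]
orientation: [-179.2, 32.3, -167.5]
force: [2.9, -1.9, -2.6]
opening: 0.0141
clock: 21.23
tool_pos: [0.5457, 0.343, 0.2946]
orientation: [-179.2, 32.2, -167.8]
force: [-0.2, 0.4, -4.1]
opening: 0.0137
avg [0.5456 0.343  0.2944] [-179.15   32.17 -167.75] sd [0.0001 0.     0.0001] f [-0.  -0.7 -4.1] open 0.0136
[ 58.2   0.8 -39.3  43.4 -34.9 -79.2]
```

View pics/w6.png

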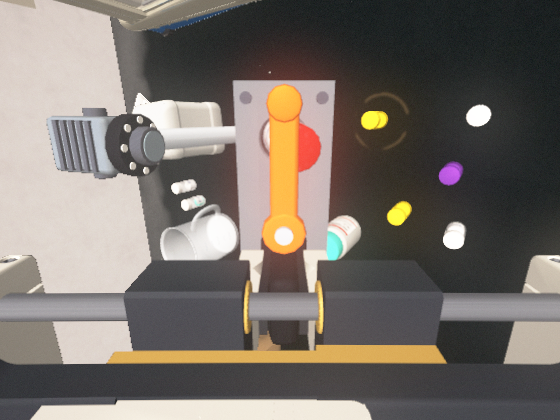

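Wrist view: lens barrel end at about (148,145), with ring LEDs around (131,145). The carrier is held square, lever straight over the cap (knob 284,103; pivot 284,235). Fitting both now.

```bash
python3 - <<'E'
from h import *
d=np.load('/tmp/w6.npz');C=d['C'];col=d['col'];h=cv2.cvtColor(col,cv2.COLOR_RGB2HSV).astype(int)
T=tool()
def plane(P,tol=.002,it=6):
    q=P
    for _ in range(it):
        c=np.median(q,0) if _==0 else q.mean(0);vt=np.linalg.svd(q-q.mean(0))[2];e=(P-q.mean(0))@vt[2];q=P[abs(e)<max(tol,.008/(_+1))]
    return q.mean(0),vt[2],q,np.abs((q-q.mean(0))@vt[2]).mean()
def show(n,c,nn,q,e): 
    print(n,len(q),c.round(4),nn.round(4),'res',round(e,5),'yaw/pitch',np.degrees(np.arctan2(nn[1],nn[0])).round(2),np.degrees(np.arcsin(nn[2])).round(2))
# LEDs (bright in ring)
roi=np.zeros(h.shape[:2],bool);roi[105:185,100:175]=1
m=roi&(h[...,2]>170)&(h[...,1]<60)
k,l,st,ce=cv2.connectedComponentsWithStats(m.astype(np.uint8))
for i in range(1,k):
    if st[i,4]>3: print('led',st[i,4],ce[i].round(1),np.nanmedian(C[l==i],0).round(4))
# ring plane
X=C[roi&(C[...,2]>.2)&(C[...,0]<.76)];v=h[roi&(C[...,2]>.2)&(C[...,0]<.76)][:,2]
blk=X[v<50];show('ring',*plane(blk))
# front end: use approx x_head
xh=-hold(12,16)[:,0]
dd=X@xh;print(np.percentile(dd,[1,5,10,25,50,75,95]).round(4),len(X))
# top face of head, side face
roi2=np.zeros_like(roi);roi2[120:170,55:105]=1
show('headtop',*plane(C[roi2&(C[...,2]>.25)]))
# carrier block
roi3=np.zeros_like(roi);roi3[82:250,236:334]=1
g=roi3&(h[...,1]<50)&(C[...,2]>.15)
c,nn,q,e=plane(C[g]);show('block top',c,nn,q,e)
R=T[1];qt=(q-T[0])@R;print('in tool: normal',R.T@nn,'mean',qt.mean(0),'x/y ext',np.percentile(qt,[.5,99.5],0).round(4).tolist())
print(cv2.minAreaRect((qt[:,:2]*1000).astype(np.float32)))
om=(h[...,0]>=5)&(h[...,0]<18)&(h[...,1]>150)&(h[...,2]>120)&roi3
P=(C[om]-T[0])@R;K=P[P[:,2]<P[:,2].min()+.005];print('knob tool',K.mean(0),cv2.minEnclosingCircle((K[:,:2]*1000).astype(np.float32)))
np.save('/tmp/ring.npy',X)
E
```

```text
led 216 [114.6 109.3] [1.1464 0.3761 0.0218]
led 956 [159.9 119.2] [0.8702 0.3276 0.1214]
led 356 [103.2 149. ] [0.7301 0.3278 0.2821]
led 36 [139.4 119.1] [0.7219 0.3002 0.256 ]
led 44 [126.9 127.5] [0.7165 0.3056 0.2702]
led 20 [144.8 140.8] [0.7056 0.3132 0.263 ]
led 39 [123.7 147.6] [0.7118 0.3195 0.2761]
led 99 [169.2 153.4] [0.8578 0.3815 0.1138]
led 35 [132.2 165.3] [0.7109 0.3347 0.2701]
led 32 [145.4 170. ] [0.7139 0.3414 0.2565]
led 335 [120.1 179.9] [1.1085 0.5203 0.0354]
led 5 [173.2 183.6] [0.9303 0.4669 0.0439]
ring 0 [nan nan nan] [0. 0. 1.] res nan yaw/pitch 0.0 90.0
[0.7978 0.7984 0.7988 0.8047 0.8106 0.8211 0.8326] 3767
headtop 2158 [0.748  0.3258 0.2894] [-0.3185 -0.0691  0.9454] res 0.00087 yaw/pitch -167.75 70.98
block top 9061 [0.568  0.2885 0.2785] [-0.524  -0.0998  0.8459] res 0.00052 yaw/pitch -169.22 57.76
in tool: normal [ 0.00100397 -0.00122493 -0.99999875] mean [-0.0005108  -0.05777571  0.01971934] x/y ext [[-0.0245, -0.0977, 0.018], [0.025, -0.0087, 0.0213]]
((0.2318439483642578, -52.73194885253906), (50.27701950073242, 90.07395935058594), 0.04483265057206154)
knob tool [nan nan nan] ((0.0, 0.0), 0.0)
  return _methods._mean(a, axis=axis, dtype=dtype,
  ret = um.true_divide(
<stdin>:7: RuntimeWarning: Mean of empty slice.
<stdin>:8: RuntimeWarning: Mean of empty slice.
  ret = ret.dtype.type(ret / rcount)
<stdin>:33: RuntimeWarning: Mean of empty slice.
```

```bash
python3 - <<'E'
from h import *
L=np.array([[.7219,.3002,.256],[.7165,.3056,.2702],[.7118,.3195,.2761],[.7109,.3347,.2701],[.7139,.3414,.2565]])
c=L.mean(0);vt=np.linalg.svd(L-c)[2];n=vt[2]*np.sign(vt[2][0]);print('led plane n',n,'yaw',np.degrees(np.arctan2(n[1],n[0])),'pitch',np.degrees(np.arcsin(n[2])),'res',((L-c)@n).round(4))
X=np.load('/tmp/ring.npy')
from scipy.optimize import least_squares
for Y,P in((12.2,17),(12.2,19)):
    xh=-hold(Y,P)[:,0];B=hold(Y,P)*[-1,1,-1];q=(L)@B
    f=least_squares(lambda p:np.hypot(q[:,1]-p[0],q[:,2]-p[1])-p[2],[q[:,1].mean(),q[:,2].mean()-.01,.02]).x
    print(Y,P,'led circle y,z,r',f,'LED x',q[:,0].mean(),q[:,0].round(4))
    Z=X@B;near=np.hypot(Z[:,1]-f[0],Z[:,2]-f[1])<.03;Z=Z[near];hist=np.histogram(Z[:,0],np.arange(Z[:,0].min(),Z[:,0].min()+.04,.002));print(hist[0],hist[1][0])
    fr=Z[Z[:,0]<Z[:,0].min()+.005];
    print('front',len(fr),fr.mean(0),np.median(fr[:,0]),cv2.minEnclosingCircle((fr[:,1:]*1000).astype(np.float32)))
    A=np.c_[fr[:,1:]-fr[:,1:].mean(0),np.ones(len(fr))];print('slope',np.linalg.lstsq(A,fr[:,0],rcond=None)[0])
    rg=np.hypot(Z[:,1]-f[0],Z[:,2]-f[1]);g=Z[(rg>.0175)&(rg<.024)&(abs(Z[:,0]-q[:,0].mean())<.004)]
    A=np.c_[g[:,1:]-g[:,1:].mean(0),np.ones(len(g))];print('ring',len(g),np.linalg.lstsq(A,g[:,0],rcond=None)[0],cv2.minEnclosingCircle((g[:,1:]*1000).astype(np.float32)))
    print('front centre world',B@[np.median(fr[:,0]),f[0],f[1]])
E
```

```text
led plane n [0.93788892 0.17948771 0.29689818] yaw 10.83393843849392 pitch 17.271395584274632 res [-0.      0.0001 -0.0001  0.      0.    ]
12.2 17 led circle y,z,r [0.16188088 0.01984602 0.02096734] LED x 0.8107480674701033 [0.8103 0.8105 0.8106 0.8111 0.8113]
[451 322  87  85  77 128 841 296 130 126 126 131 101  73 154 167  86  51
  28   9] 0.7980527952375304
front 818 [0.80016242 0.16135774 0.02248407] 0.799918456723477 ((161.9237060546875, 19.8295955657959), 16.381973266601562)
slope [0.01262362 0.05062771 0.80016242]
ring 688 [0.01805251 0.01030977 0.81124758] ((161.90966796875, 19.902545928955078), 23.952117919921875)
front centre world [0.70780894 0.318655   0.25285237]
12.2 19 led circle y,z,r [ 0.16187721 -0.00846951  0.02096707] LED x 0.8113030300435012 [0.8105 0.8112 0.8115 0.8118 0.8115]
[495 266  93  86  76 141 743 352 132 131 117 138 120  63 139 168 105  57
  36  11] 0.7984963441632673
front 815 [ 0.80044777  0.16133019 -0.00551782] 0.8001840514104943 ((161.9193572998047, -8.173453330993652), 16.35812759399414)
slope [0.01121962 0.08283541 0.80044777]
ring 693 [0.01829068 0.04575207 0.81177948] ((161.90992736816406, -8.416417121887207), 23.948068618774414)
front centre world [0.70798846 0.31869006 0.25250637]
```

```bash
python3 - <<'E'
from h import *
d=np.load('/tmp/w6.npz');C=d['C'];h=cv2.cvtColor(d['col'],cv2.COLOR_RGB2HSV).astype(int)
roi=np.zeros(h.shape[:2],bool);roi[112:180,45:112]=1
B=hold(11.5,17)*[-1,1,-1]
m=roi&(C[...,2]>.22)&(C[...,0]<.80)
P=C[m]@B;V=h[m][:,2]
print('ext',np.percentile(P,[1,99],0).round(4).tolist())
top=P[:,2]>np.percentile(P[:,2],50)-.006
for lab,s in(('light',V>np.percentile(V[top],60)),('dark',V<np.percentile(V[top],30)),('all',V>0)):
    q=P[top&s&(P[:,0]>.822)&(P[:,0]<.872)]
    for _ in range(4):
        A=np.c_[q[:,:2]-q[:,:2].mean(0),np.ones(len(q))];k=np.linalg.lstsq(A,q[:,2],rcond=None)[0];e=A@k-q[:,2];q=q[abs(e)<max(.0015,2*e.std())]
    print(lab,len(q),'slopes x,y',k.round(4),'=> pitch',17+np.degrees(k[0]).round(2),'sd',e.std().round(5))
# profile along x
q=P[top]
for x in np.arange(.815,.885,.005):
    w=q[abs(q[:,0]-x)<.0025]
    if len(w)>8: print(round(x,3),len(w),np.median(w[:,2]).round(4),np.percentile(w[:,1],[2,98]).round(4))
print(cv2.minAreaRect((q[(q[:,0]>.825)][:,:2]*1000).astype(np.float32)))
E
```

```text
ext [[0.8181, 0.1461, 0.0212], [0.88, 0.1989, 0.0457]]
light 835 slopes x,y [-0.0034  0.0174  0.0419] => pitch 16.8 sd 0.00074
dark 715 slopes x,y [-0.0159  0.0007  0.0435] => pitch 16.09 sd 0.00081
all 2542 slopes x,y [0.0434 0.0057 0.0433] => pitch 19.490000000000002 sd 0.0012
0.815 20 0.0448 [0.1599 0.1711]
0.82 162 0.0441 [0.1539 0.1801]
0.825 260 0.0411 [0.1497 0.1914]
0.83 318 0.0421 [0.1492 0.1923]
0.835 436 0.0429 [0.1497 0.1913]
0.84 166 0.0444 [0.1491 0.193 ]
0.845 396 0.0442 [0.1499 0.1913]
0.85 265 0.0433 [0.1492 0.1921]
0.855 212 0.0444 [0.1493 0.1923]
0.86 349 0.0437 [0.1495 0.191 ]
0.865 185 0.0436 [0.1495 0.1922]
0.87 293 0.0439 [0.1496 0.1925]
0.875 153 0.0417 [0.149  0.1929]
0.88 127 0.0413 [0.151  0.1908]
((853.9940795898438, 171.34243774414062), (57.89625549316406, 45.693519592285156), 0.0526423305273056)
```

```bash
python3 - <<'E'
from h import *
L=np.array([[.7219,.3002,.256],[.7165,.3056,.2702],[.7118,.3195,.2761],[.7109,.3347,.2701],[.7139,.3414,.2565]])
X=np.load('/tmp/ring.npy');Y,P=11.5,16.8;B=hold(Y,P)*[-1,1,-1];q=L@B
from scipy.optimize import least_squares
f=least_squares(lambda p:np.hypot(q[:,1]-p[0],q[:,2]-p[1])-p[2],[q[:,1].mean(),q[:,2].mean()-.01,.02]).x
print(f)
Z=X@B;r=np.hypot(Z[:,1]-f[0],Z[:,2]-f[1])
for a in np.arange(0,.026,.002):
    w=Z[(r>=a)&(r<a+.002),0]
    if len(w)>3: print(round(a,3),len(w),np.percentile(w,[5,25,50,75]).round(4))
fr=Z[(r<.018)&(Z[:,0]<.8015)];print('barrel end',len(fr),cv2.minAreaRect((fr[:,1:]*1000).astype(np.float32)),cv2.minEnclosingCircle((fr[:,1:]*1000).astype(np.float32)))
E
```

```text
[0.17127058 0.02325964 0.02097192]
0.0 15 [0.7968 0.7972 0.7975 0.7977]
0.002 31 [0.7968 0.7972 0.7975 0.7979]
0.004 60 [0.7968 0.7972 0.7976 0.7978]
0.006 89 [0.7967 0.7972 0.7975 0.7978]
0.008 106 [0.7969 0.7973 0.7976 0.7978]
0.01 159 [0.7969 0.7972 0.7976 0.798 ]
0.012 168 [0.7971 0.7978 0.7984 0.7989]
0.014 568 [0.7985 0.7999 0.8035 0.8072]
0.016 138 [0.8004 0.8089 0.8094 0.8097]
0.018 170 [0.808  0.8086 0.8091 0.8096]
0.02 264 [0.808  0.8088 0.8093 0.81  ]
0.022 467 [0.8082 0.8092 0.81   0.8261]
0.024 1087 [0.8095 0.8117 0.816  0.8205]
barrel end 837 ((170.93389892578125, 23.36911392211914), (31.843852996826172, 30.535198211669922), 88.51283264160156) ((171.2176513671875, 23.21945571899414), 16.38108253479004)
```

```bash
python3 - <<'E'
from h import *
T=avg(3);R=hold(11.5,16.8);B=R*[-1,1,-1]
F=B@[.6775,.1713,.0233];p=F-R@[.0002,-.0698,.0057];print('lens',B@[.7975,.1713,.0233],'focus',F,'tcp',p)
b=p-.03*B[:,0]
print(rel(b,R,T=T));print(rel(p,R,T=(b,R)))
E
```

```text
avg [0.5453 0.3431 0.2941] [-179.11   32.17 -167.69] sd [0. 0. 0.] f [ 0.5  0.7 -3.2] open 0.0136
lens [0.7073846  0.31872837 0.2528084 ] focus [0.59481247 0.29582531 0.21812459] tcp [0.5794698  0.36393378 0.22363911]
(array([0.172 , 0.073 , 0.3582]), array([-0.0015,  0.0427,  0.0017]))
(array([-0.15,  0.  ,  0.  ]), array([0., 0., 0.]))
```

```bash
python3 -m handwheel '[[[0.034,0.015,0.07],[-0.0003,0.0085,0.0003]],[[0.069,0.029,0.143],[-0.0006,0.017,0.0007]],[[0.103,0.044,0.215],[-0.0009,0.0256,0.001]],[[0.138,0.058,0.287],[-0.0012,0.0342,0.0014]],[[0.172,0.073,0.358],[-0.0015,0.0427,0.0017]]]'; python3 -m handwheel '[[[-0.03,0,0],[0,0,0]],[[-0.06,0,0],[0,0,0]],[[-0.09,0,0],[0,0,0]],[[-0.12,0,0],[0,0,0]],[[-0.15,0,0],[0,0,0]]]'; python3 -m handwheel '[[[0,0,0],[0,0,0]],[[0,0,0],[0,0,0]],[[0,0,0],[0,0,0]],[[0,0,0],[0,0,0]],[[0,0,0],[0,0,0]]]';  python3 - <<'E'
from h import *
T=avg(3);R=hold(11.5,16.8)
print(rel([.5795,.3639,.2236],R,T=T))
s=snap('wrist','pics/w7.png');C=cloud(s);np.savez('/tmp/w7.npz',C=C,col=s['color'],p=T[0],R=T[1])
E
```

```text
clock: 22.0
tool_pos: [0.5508, 0.359, 0.2144]
orientation: [180.0, 16.7, -168.4]
force: [0.9, -0.2, -3.5]
opening: 0.0139
clock: 22.42
tool_pos: [0.5798, 0.364, 0.2249]
orientation: [180.0, 16.9, -168.5]
force: [-0.0, -0.7, -4.0]
opening: 0.0139
clock: 22.83
tool_pos: [0.579, 0.364, 0.2237]
orientation: [-180.0, 16.8, -168.5]
force: [0.1, 0.2, -4.1]
opening: 0.014
avg [0.579  0.3641 0.2237] [-179.98   16.8  -168.45] sd [0. 0. 0.] f [-0.3 -0.4 -4.9] open 0.0137
(array([-0.0019, -0.0013,  0.0009]), array([-0.    ,  0.    ,  0.0001]))
```

View pics/w7.png

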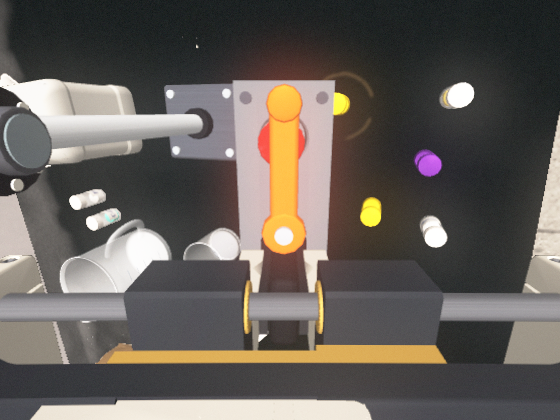

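Held at the pose: barrel end at (22,142), lever still straight over the red cap. I check the lens in the tool frame from this view.

```bash
python3 - <<'E'
from h import *
d=np.load('/tmp/w7.npz');C=d['C'];h=cv2.cvtColor(d['col'],cv2.COLOR_RGB2HSV).astype(int);p,R=d['p'],d['R']
Q=(C-p)@R
roi=np.zeros(h.shape[:2],bool);roi[95:185,0:60]=1
m=roi&(Q[...,0]>-.128)&(Q[...,0]<-.11)&(abs(Q[...,1]+.07)<.03)
P=Q[m];print(len(P),np.histogram(P[:,0],np.arange(-.128,-.11,.002)))
f=P[P[:,0]>np.percentile(P[:,0],98)-.004]
g=f[(abs(f[:,2]-.0057)<.012)&(abs(f[:,1]+.07)<.012)];print('glass x',np.median(g[:,0]),len(g));A=np.c_[g[:,1:]-g[:,1:].mean(0),np.ones(len(g))];print(np.linalg.lstsq(A,g[:,0],rcond=None)[0])
f=P[abs(P[:,0]-np.median(g[:,0]))<.0015]
print(cv2.minEnclosingCircle((f[:,1:]*1000).astype(np.float32)))
roi3=np.zeros_like(roi);roi3[82:250,236:334]=1
q=Q[roi3&(h[...,1]<50)&(abs(Q[...,2]-.02)<.003)]
print(cv2.minAreaRect((q[:,:2]*1000).astype(np.float32)),np.median(q[:,2]))
A=np.c_[q[:,:2]-q[:,:2].mean(0),np.ones(len(q))];print('block slopes',np.linalg.lstsq(A,q[:,2],rcond=None)[0])
om=(h[...,0]>=5)&(h[...,0]<18)&(h[...,1]>150)&(h[...,2]>120)&roi3
K=Q[om&(Q[...,2]<-.03)];print('knob',len(K),cv2.minEnclosingCircle((K[:,:2]*1000).astype(np.float32)) if len(K) else Q[om].min(0))
# white/jars still standing (top view)
C=cloud(snap('top'))
for n,x,y in(('w1',.495,.249),('w2',.4705,.378),('j1',.599,.438),('j2',.541,.508)):
    mm=np.linalg.norm(C[...,:2]-[x,y],axis=2)<.012;print(n,np.nanmax(C[mm][:,2]) if mm.any() else None)
E
```

```text
3052 (array([  33,   66,  191, 1618, 1144,    0,    0,    0]), array([-0.128, -0.126, -0.124, -0.122, -0.12 , -0.118, -0.116, -0.114,
       -0.112]))
glass x -0.12003171047804145 2272
[-0.00747308  0.03014518 -0.12012438]
((-69.9892578125, 6.205599308013916), 16.087356567382812)
((0.17325782775878906, -52.669193267822266), (90.23878479003906, 50.09861755371094), 89.90253448486328) 0.019817134492874294
block slopes [ 0.00064922 -0.00088089  0.01981938]
knob 159 ((0.09245564788579941, -86.5479736328125), 5.759450912475586)
w1 0.04824681369856676
w2 0.6414070009832178
j1 None
j2 0.0878378985959738
```

```bash
python3 -c "
from h import *
print(get_obs()['qvel'].round(2),get_obs()['clock']);print(close_job())"
```

```text
[-0.07  0.04 -0.04 -0.02  0.04 -0.01] 23.0833
the job is handed in; nothing more can be done
None
```

I put the red-capped vial in the pocket, swung the lever shut and lifted the carrier by its fin. I handed the job in at about 23 s, with the arm still and holding the carrier at the camera.

**Last checks that agreed**
- **Vial:** the cap top measured about 0.056 m after release, which is the fully seated height.
- **Lever:** the knob is in line with the arm to within 0.1 mm sideways, so the lever is shut. Pushing it to its stop shifted the carrier about 1° and 1 mm within its cradle play, so I re-measured the carrier before gripping it.
- **Holding pose:** the lens glass measured 120 mm from the view point and within about 1 mm of the lens axis. The carrier had not slipped in the grip.

**What disagreed or could not be checked**
- **Head tilt:** fits gave 15.1° to 19.5°. The highest came from fitting the ribbed head top as a whole, and the 15.1° came from the last, oblique look at the lens glass. I held at 16.8°, so the tilt may be off by up to about 2°.
- **Bystanders:** in the last top view one white vial and one jar showed at their expected heights. The arm hid the other white vial and jar; the earlier wrist pictures showed no bystander disturbed.

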